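# Rack the pattern plate, lid the case, lift off the outer lid

### The arm

A 6-joint arm with a two-finger parallel gripper is mounted at the origin on the work surface. World frame = base frame: x ahead of the robot, y to its left, z up, the work surface at z = 0. Lengths are in m, angles in rad, forces in N, time in s.
With the tool pointing down it reaches from about 0.275 to 0.75 m from the base axis. Payload 10.2 kg.
Tool frame: the origin (TCP) lies between the finger pads; the fingertips stand robot.nose_length ahead of it and the grasp point (between the pads) lies 2 mm behind it (robot.nose_length is the distance from the TCP to the fingertips, in m); z points along the fingers, y is the line along which they close (so a half turn about z gives the same grasp; the last joint's range is limited). The gripper opens to 88 mm and grips with 3 to 60 N. Pads are 18 mm wide; open, the fingers measure 123 mm over their backs; the gripper's body (75 mm by 187 mm) begins 45 mm behind the grasp point.
Start: joints at [-1.406, 0.313, 1.498, -0, 1.331, -0.223], TCP at [0.199, -0.486, 0.256] pointing down, gripper open.
Joint ranges: [-2.94, 2.94], [-0.97, 2.17], [0.19, 2.56], [-1.23, 4.37], [0.02, 3.11], [-2.88, 2.88]. Speed limits (rad/s): [2.39, 2.39, 3.01, 3.14, 3.14, 3.14].

### API

Orientations are given as a rotation vector (axis times angle).
In Python, from workcell import robot, cams gives the robot as it stands. The module is installed in compiled form; this text tells all that it offers.
- The arm moves only by the tool apply_moves, never from a script. Its argument "motion" is a list of rows, each an object with "angular": the turn, a rotation vector about the tool's x, y, z in rad, a list of three; "slide": the shift along the tool's x, y, z in mm, a list of three; "claw": the opening, from 0 (shut) to 1 (fully open). A call has 1 to 10 rows; each row shifts and turns the commanded pose from where the row before left it, along the tool's axes as they then stand; what a row does not reach is not made up. A row lasts 1/8 s, in which the tool goes at most 62.5 mm and 10.7 degrees, less where a joint would pass 70% of its speed; a pose out of reach is approached as far as the arm can. A call is refused whole if a number of a shift passes 62.5 or a number of a turn 0.188, either way. A call with a gripper value outside its range is refused whole. The fingers move at their own pace and stop on an object; "squeeze" is the grip in N (left out, the last holds). Time passes only in rows, so rows that do not move let the fingers close. It gives the time, the measured TCP pose, the force, the opening and the grip force at its end, in the units of the state.
- robot.sense(): the state, without advancing time (a new reading comes with each control period).
- cams.capture(name): name is "scene" or "top"; returns the picture (420x560x3 uint8, red, green, blue); there is no depth.
- cams.camera_info(name): a dict with "fx", "fy", "cx", "cy" (pixels), "k1" (the pictures are not rectified: a ray, as slopes to the right and down, at radius r is drawn at 1 + k1 r^2 times it, then the intrinsics apply), "cam_to_world" (4x4, takes a point from camera to world coordinates). Camera axes: x right, y up, looking along -z (the intrinsics and any distortion apply to the point x, -y, -z); pixel columns grow to the right and rows downward; lengths in m; the calibration is good to about 2 mm. A picture is of the moment at which its call begins. camera_info takes no time and is no camera call.
- robot.sign_off(): hands the job in; it is judged then, once.
The state is a dict: "t": time; "qpos": joint angles; "qd": joint speeds; "joint_torque": joint torques, N m; "position": TCP position; "ee_rot": TCP orientation; "wrist_force": force on the tool from outside, world axes, zero at the start; "torque": the same for the moment, N m; "opening": opening from 0.0 (shut) to 1.0 (fully open); "gripper_force": force on a finger pad.
Only numpy, scipy, OpenCV 4.12 (cv2) and the standard library are available. Lean on these libraries where they do the work, as an engineer would, in place of code of your own. Each camera call takes 0.05 s, during which the arm holds its last target. There are 200 camera calls.

### The job

Take the pattern plate that leans on the sloping target stand and stand it on its long edge in the empty middle slot of the plate case. Then cover the case for the night: carry the nested pair of lids over together by the inner lid's tab (it sticks up through the outer lid's neck), lower them gently onto the case until the inner lid sits fully down around the rack, let go of the tab, and lift the outer transport lid alone by its neck while the inner lid stays seated. Finish while still holding the outer lid, level and wholly clear above the inner lid's tab, ready for me to take; drop nothing and leave everything else where it is.

Things in the scene. Friction and masses are not known exactly. Their poses are not given: they have to be found in the camera images.
- plate_center (a point): Centre of the loose MDF pattern plate (6 x 80 x 60 mm, 30 g). Axes: x along the thickness (dots on +x face), y along the 80 mm length, z along the 60 mm height. At the start it leans 30 degrees, top towards the robot, lower long edge on the stand's ledge; its top edge and the middle 50 mm of its back are free to pinch. In the slot either long edge may be down and either face forward.
- stand: Fixed steel target stand, base 100 (x) x 90 (y) x 8 mm, origin at the centre of its underside. A sloping ledge 40 mm up with a 6 mm front lip carries the plate's lower edge; two prongs 12 mm wide, 50 mm apart (clear gap), reach 45 mm up the slope and support the plate's back on the -x side.
- case: Fixed plate case, origin at its underside's centre. Black plinth 150 (x) x 128 (y) x 10 high; on it a grey wall, outside 118 x 96, inside 108 x 86, top 30 above the bench, bevelled. White ribs (bevelled tops 35 above bench) at both y sides form 3 slots along y at x = -40, 0, 40 mm, 8.5 wide; the one at 0 is empty. Plates stand on the floor at 10 mm, so centre at 40, top at 70 mm above the bench.
- rackplate1_center (a point): Centre of an identical plate that already stands in the case's slot at x = -40 mm (top 70 mm above the bench). Stays there.
- rackplate2_center (a point): Centre of an identical plate that already stands in the case's slot at x = +40 mm. Stays there.
- inner_lid: Clear inner dust lid: open-bottomed hood, outside 130 (x) x 108 (y) x 73 high, 3 mm walls, 0.2 kg; origin at the centre of its rim plane (open bottom), z up. Black tab on top, 12 (x) x 28 (y) mm, from 73 to 130 above the rim. Starts on the bench inside the outer lid. On the case it fits over the grey wall (3 mm play each side, x along the case's x or half a turn) and its rim rests on the plinth.
- inner_tab (a point): Middle of the exposed part of the inner lid's tab, 116 mm above its rim; while nested, 28 mm of tab stands above the outer lid's neck. Axes as the inner lid's: pinch across x (12 mm).
- outer_lid: Grey outer lid: hood, outside 142 (x) x 120 (y) x 72 high, 0.24 kg, origin at its rim plane's centre, z up. Lies loosely on the inner lid's top, rim 4 mm above the inner rim, 3 mm play. A neck, outside 26 (x) x 42 (y), 72 to 98 above its rim, lets the tab through an 18 x 34 opening. Lifting the tab carries both lids, lifting the neck the outer one alone; raised 126 mm its rim is at the tab's top.
- outer_neck (a point): Centre of the outer lid's neck, 85 mm above its rim, half-way up the 26 mm high neck. Axes as the outer lid's: pinch across x (26 mm).
- puck: Bystander: aluminium cup-shaped puck, 38 mm diameter x 24 high, on the bench between the task's things; leave alone.
- pneu: Bystander: small pneumatic cylinder lying on the bench, about 110 x 26 x 34 mm; leave alone.
- brick: Bystander: white hand-held control brick with a screen, 112 x 72 x 42 mm; leave alone.
- screwdriver: Bystander: screwdriver lying on the bench; leave alone.
- bracket: Bystander: steel angle bracket, 50 x 30 x 50 mm high, between the task's things; leave alone.
- nutbox: Bystander: open blue box of T-nuts, 100 x 70 x 35 mm; leave alone.
Not all that is in view belongs to the job. Leave any green look-alike of the outer_lid alone.

How it is judged:
By the outcome, as a careful person would: the job done as asked, in the order asked, and still so for the second after the job is handed in, while the arm keeps its last pose, push and grip.
It also fails if it takes over 72 s, if anything falls off the work surface, if the arm or the gripper's body presses on something with over 40 N, if the wrist force passes 120 N, or if a joint passes its speed limit or range.

## Working session

There is one attempt and no reset: what is moved stays moved. The work goes in short steps, Python scripts to look and compute and a tool call to move; the robot and the scene stay as the last step left them, time stands still between calls to the robot, and variables do not carry over. Pictures are saved under pics/ and viewed, at most 10 in all, crops included, and the job is handed in when it is done.

Besides the shell and the picture viewer there is one more tool, called after "Request:" as name(argument=value, ...), one argument or row to a line, values as JSON. apply_moves: Moves the arm, as the interface text tells. Its arguments: {"type":"object","properties":{"motion":{"type":"array","items":{"type":"object","properties":{"angular":{"type":"array","items":{"type":"number"}},"slide":{"type":"array","items":{"type":"number"}},"claw":{"type":"number"}}}},"squeeze":{"type":"number"}},"required":["motion"]}

```bash
mkdir -p pics; python3 - <<'E'
from workcell import robot, cams
import cv2, numpy as np
for n in ("scene","top"):
    im=cams.capture(n); cv2.imwrite(f"pics/{n}0.png",im[:,:,::-1])
    i=cams.camera_info(n); print(n,{k:(np.round(v,4).tolist() if k=="cam_to_world" else v) for k,v in i.items()})
print(robot.nose_length, robot.sense())
E
```

```text
scene {'fx': 451.68027612841894, 'fy': 451.68027612841894, 'cx': 274.9998268531919, 'cy': 215.06664479876576, 'k1': -0.05620789676905585, 'cam_to_world': [[-0.4738, -0.6576, 0.5857, 1.1683], [0.8805, -0.3412, 0.3293, 0.2444], [-0.0167, 0.6717, 0.7406, 0.874], [0.0, 0.0, 0.0, 1.0]]}
top {'fx': 454.9573665904824, 'fy': 454.9573665904824, 'cx': 279.1533934948977, 'cy': 203.51964202741067, 'k1': 0.0372326114026398, 'cam_to_world': [[-0.0121, 0.9936, -0.1119, 0.4276], [-0.9999, -0.013, -0.0075, -0.0705], [-0.0089, 0.1118, 0.9937, 1.2008], [0.0, 0.0, 0.0, 1.0]]}
0.017 {'t': 0.1, 'qpos': array([-1.40638628e+00,  3.13375034e-01,  1.49832852e+00, -2.35998537e-05,
        1.33100699e+00, -2.23402013e-01]), 'qd': array([-8.00765714e-05,  7.65921562e-04, -4.18377123e-03,  5.99887806e-04,
       -1.57672853e-04,  1.79657986e-03]), 'joint_torque': array([ 3.63487517e-03, -4.02817833e+01, -2.52642989e+01,  6.96878345e-02,
        3.42682377e-02, -4.96920188e-05]), 'position': array([ 0.19848615, -0.48582326,  0.25524029]), 'ee_rot': array([-3.08161742e+00, -6.05156699e-01, -1.57916696e-05]), 'wrist_force': array([ 0.33882399,  0.05887556, -0.66977775]), 'torque': array([-0.03174969,  0.03823821, -0.01558768]), 'gripper_force': 0.0, 'opening': 0.9991273558971876}
```

View pics/scene0.png

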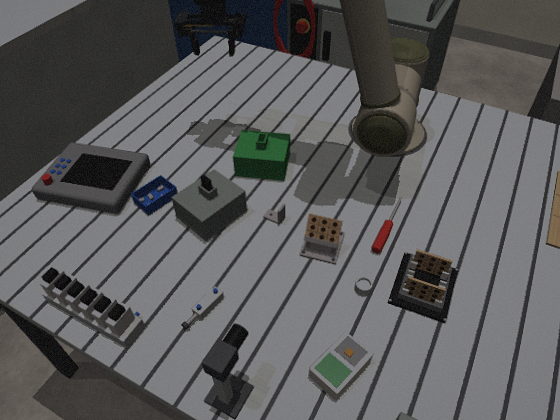

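View pics/top0.png

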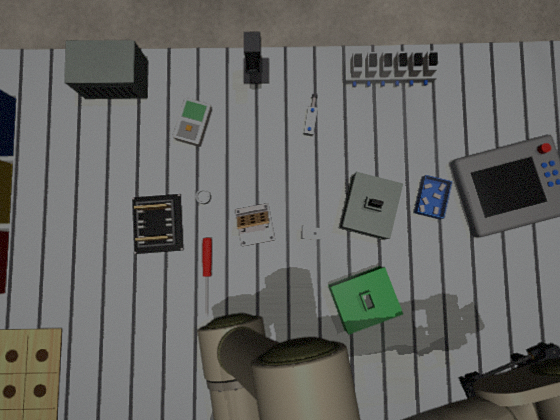

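The top view shows the case at about (157,223), the stand with the plate at (255,222), the grey lid pair at (372,205) and the green look-alike at (365,300). There are two lid candidates: grey (372,205) and green (365,300). The grey one fits, because the outer lid is described as grey with a black tab and the green one is to be left alone. I'll confirm this in an enlarged crop.

```bash
python3 - <<'E'
import cv2, numpy as np
t=cv2.imread("pics/top0.png"); s=cv2.imread("pics/scene0.png")
def c(im,x,y,w,h,f=1.6): 
    r=cv2.resize(im[y:y+h,x:x+w],(400,300),interpolation=cv2.INTER_CUBIC); return np.clip(r*f,0,255).astype(np.uint8)
m=np.vstack([np.hstack([c(t,325,158,100,75),c(t,220,192,80,60)]),np.hstack([c(t,112,183,100,75),c(s,370,240,100,75)])])
cv2.imwrite("pics/c1.png",m)
m=np.vstack([np.hstack([c(s,160,165,100,75),c(s,285,205,80,60)]),np.hstack([c(t,325,260,100,75),c(s,225,120,100,75)])])
cv2.imwrite("pics/c2.png",m)
E
```

```text
(no output)
```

View pics/c1.png

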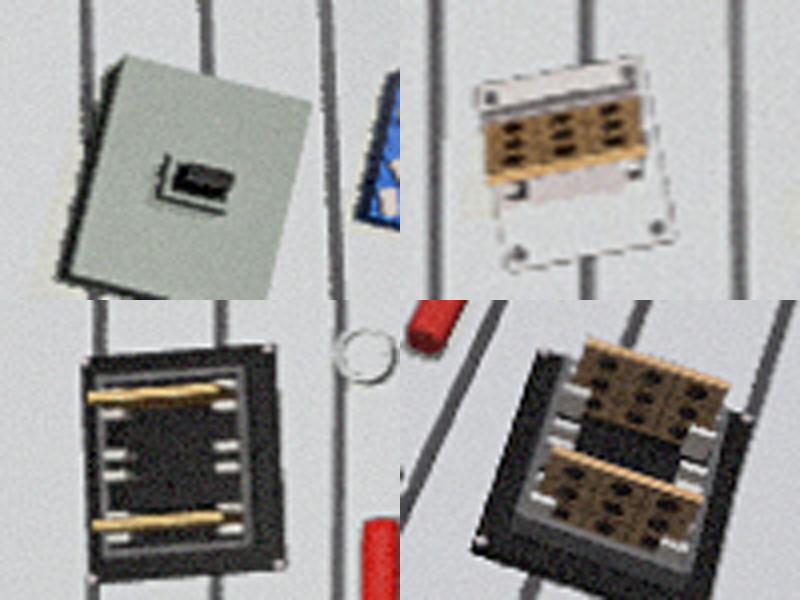

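View pics/c2.png

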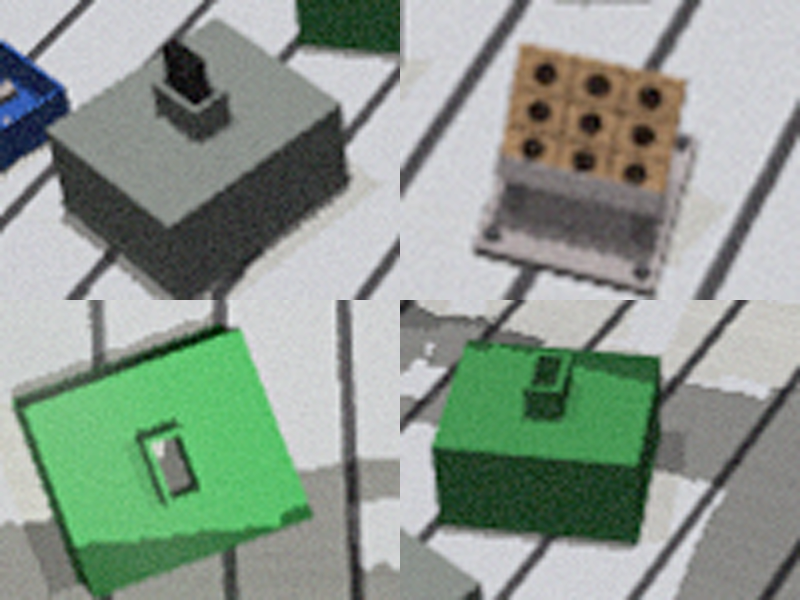

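The crops confirm it. The grey lid has the black tab standing in its neck, while the green one's neck is empty. The plate leans on the stand with its top edge towards the robot, and the case's middle slot is empty. Next I'll measure.

```bash
cat > h.py <<'E'
import cv2, numpy as np
from workcell import robot, cams
def K(n):
    i=cams.camera_info(n); return i,np.array(i["cam_to_world"])
def ray(n,uv):
    i,T=K(n); a=(uv[0]-i["cx"])/i["fx"]; b=(uv[1]-i["cy"])/i["fy"]
    k=np.array([a,b]); s=k.copy()
    for _ in range(20): s=k/(1+i["k1"]*(s@s))
    return T[:3,3], T[:3,:3]@np.array([s[0],-s[1],-1.])
def onz(n,uv,z):
    o,d=ray(n,uv); return o+d*(z-o[2])/d[2]
def proj(n,p):
    i,T=K(n); c=T[:3,:3].T@(np.array(p)-T[:3,3]); s=np.array([c[0],-c[1]])/-c[2]
    s=s*(1+i["k1"]*(s@s)); return np.array([i["cx"]+i["fx"]*s[0],i["cy"]+i["fy"]*s[1]])
def tri(u,v):
    (o,d),(p,e)=ray("scene",u),ray("top",v)
    d/=np.linalg.norm(d); e/=np.linalg.norm(e)
    a,b=np.linalg.lstsq(np.c_[d,-e],p-o,rcond=None)[0]
    P,Q=o+a*d,p+b*e; return (P+Q)/2,np.linalg.norm(P-Q)
def rects(im,box,lo,hi,amin=15,hsv=True):
    x,y,w,h=box; c=cv2.resize(im[y:y+h,x:x+w],None,fx=4,fy=4,interpolation=cv2.INTER_CUBIC)
    c=cv2.cvtColor(cv2.GaussianBlur(c,(5,5),0),cv2.COLOR_RGB2HSV)
    m=cv2.inRange(c,lo,hi); out=[]
    for k in cv2.findContours(m,0,2)[0]:
        a=cv2.contourArea(k)/16
        if a>amin: out.append((a,(cv2.boxPoints(cv2.minAreaRect(k))+.5)/4-.5+[x,y],k))
    return sorted(out,key=lambda t:-t[0])
E
python3 - <<'E'
from h import *
np.set_printoptions(precision=4,suppress=True)
t=cams.capture("top"); s=cams.capture("scene")
hs=cv2.cvtColor(t,cv2.COLOR_RGB2HSV)
for p in [(372,185),(375,203),(145,207),(255,218),(255,230),(157,223),(137,245)]: print(p,hs[p[1],p[0]])
def show(l,n,z,r,k=3):
    for a,b,_ in r[:k]:
        P=np.array([onz(n,q,z) for q in b]); print(l,n,round(a),b.round(1).tolist(),P[:,:2].mean(0),np.linalg.norm(P[1]-P[0]),np.linalg.norm(P[2]-P[1]),np.degrees(np.arctan2(*(P[1]-P[0])[1::-1])))
tan=((8,70,110),(28,255,255)); tan2=((5,70,50),(28,255,255))
show("rack","top",.07,rects(t,(112,183,75,75),*tan))
show("rack","scene",.07,rects(s,(370,240,100,75),*tan),5)
show("plate","top",.09,rects(t,(220,192,60,60),*tan2))
show("plateedge","top",.095,rects(t,(220,192,60,60),*tan))
show("lidface","top",.076,rects(t,(330,160,75,85),(0,0,80),(179,60,150)))
show("tab","top",.13,rects(t,(355,190,40,30),(0,0,0),(179,255,40)))
show("plinth","top",.01,rects(t,(112,183,85,85),(0,0,0),(179,255,70)))
E
```

```text
(372, 185) [ 49  19 109]
(375, 203) [150   6  41]
(145, 207) [ 19  98 115]
(255, 218) [ 15 129  79]
(255, 230) [  4  15 123]
(157, 223) [90 34 30]
(137, 245) [130  15  51]
rack top 49 [[135.0, 237.6], [166.6, 235.4], [166.7, 237.5], [135.2, 239.7]] [0.4742 0.257 ] 0.07794407856412276 0.005276354913812695 -86.77315071555677
rack top 49 [[133.8, 205.6], [165.3, 203.5], [165.5, 205.8], [133.9, 207.9]] [0.5537 0.2617] 0.0786615196504202 0.005745087518707718 -86.84320318949759
rack scene 49 [[407.8, 277.7], [408.5, 275.9], [445.5, 288.3], [444.9, 290.2]] [0.5556 0.2633] 0.005175665272116101 0.0789965010554718 -177.2701426885569
rack scene 38 [[416.5, 250.5], [417.0, 248.9], [452.0, 260.2], [451.5, 261.8]] [0.4757 0.2582] 0.005025910117934335 0.07817890643171573 -176.83201488772244
plate top 358 [[235.0, 216.9], [267.0, 210.8], [269.3, 222.8], [237.3, 228.9]] [0.5133 0.0045] 0.07973696327786521 0.029952600029456402 -79.91053169187137
plateedge top 50 [[236.8, 226.5], [268.3, 220.6], [268.7, 222.6], [237.2, 228.6]] [0.5014 0.0027] 0.07784611554684366 0.005195479221477025 -79.93172352722404

[... 242 characters left out ...]
 0.5572 -0.2088] 0.04319168105461182 0.21187271513045514 -90.85688731824577
lidface top 278 [[349.1, 244.4], [349.1, 231.4], [377.4, 231.4], [377.4, 244.4]] [ 0.4666 -0.2678] 0.031915977537406104 0.06930629288278639 -1.726547891691381
tab top 88 [[367.2, 205.0], [368.9, 197.8], [382.7, 201.1], [381.1, 208.2]] [ 0.5464 -0.2886] 0.017504658036729716 0.03329534379737545 -14.968836906428207
plinth top 2840 [[131.5, 182.7], [181.7, 181.7], [183.3, 267.1], [133.2, 268.0]] [0.5108 0.2579] 0.13228228317459095 0.22397414187329442 -89.62142170355506
plinth top 63 [[194.9, 200.4], [196.4, 200.4], [196.4, 267.4], [194.9, 267.4]] [0.4854 0.1578] 0.003952457962556263 0.17496159062611136 -90.75039269311789
```

```bash
python3 - <<'E'
from h import *
np.set_printoptions(precision=4,suppress=True)
ims=[(cams.capture("top"),cams.capture("scene")) for _ in range(3)]
t=np.mean([a for a,b in ims],0).astype(np.uint8); s=np.mean([b for a,b in ims],0).astype(np.uint8)
cv2.imwrite("pics/t_avg.png",t[:,:,::-1]);cv2.imwrite("pics/s_avg.png",s[:,:,::-1])
hs=cv2.cvtColor(t,cv2.COLOR_RGB2HSV); h2=cv2.cvtColor(s,cv2.COLOR_RGB2HSV)
print("face",hs[180:190,365:380].reshape(-1,3).mean(0),"bench",hs[170:180,330:338].reshape(-1,3).mean(0))
print("sface",h2[205:212,200:215].reshape(-1,3).mean(0), "sidewall", h2[215,185])
def show(l,n,z,r,k=2):
    for a,b,_ in r[:k]:
        P=np.array([onz(n,q,z) for q in b]); print(l,n,round(a),b.round(1).tolist(),P[:,:2].mean(0),np.linalg.norm(P[1]-P[0]),np.linalg.norm(P[2]-P[1]),np.degrees(np.arctan2(*(P[1]-P[0])[1::-1])))
f=hs[180:190,365:380].reshape(-1,3).mean(0)
show("lid","top",.076,rects(t,(335,160,75,85),(25,11,85),(75,60,128)))
show("lid","scene",.076,rects(s,(165,165,90,75),(25,11,75),(80,60,128)))
show("tab","scene",.12,rects(s,(190,170,35,25),(0,0,0),(179,255,35)))
tan=((8,70,110),(28,255,255)); tan2=((5,60,50),(28,255,255))
show("plate","scene",.09,rects(s,(290,200,65,60),*tan2))
a,b,_=rects(t,(220,192,60,60),*tan)[0]; print(b)
a,b,k=rects(s,(290,200,65,60),*tan2)[0]
q=cv2.approxPolyDP(k,8,True)[:,0]/4-.4+[290,200]; print(q)
E
```

```text
face [ 52.8333  13.9733 106.0733] bench [ 96.25    3.7   132.625]
sface [58.5333  9.7619 90.0952] sidewall [70 21 37]
lid top 2655 [[342.1, 226.4], [355.7, 170.9], [403.2, 182.5], [389.7, 238.0]] [ 0.5494 -0.2937] 0.1432912646751996 0.12093716856040618 -15.204881309837468
lid scene 326 [[197.0, 180.5], [223.7, 161.6], [244.4, 190.8], [217.7, 209.7]] [ 0.5099 -0.2826] 0.09628571658477067 0.1276981396480406 167.064503696211
lid scene 296 [[177.4, 201.8], [193.2, 182.0], [218.7, 202.2], [202.9, 222.1]] [ 0.5853 -0.3005] 0.07663488872060259 0.10279587000140242 -175.15386797811288
tab scene 113 [[196.4, 181.1], [202.6, 173.6], [215.3, 184.2], [209.1, 191.7]] [ 0.5556 -0.2902] 0.029386869537985413 0.05186956191605034 -176.64163985873697
tab scene 18 [[208.6, 189.9], [216.4, 189.9], [216.4, 194.4], [208.6, 194.4]] [ 0.5755 -0.2575] 0.01859416244029987 0.015198586514428701 117.24730977485638
plate scene 702 [[304.0, 236.2], [308.8, 213.2], [342.3, 220.2], [337.5, 243.2]] [0.5327 0.012 ] 0.07122813278552811 0.07992347718789884 -163.23950011774667
[[236.8605 226.4828]
 [268.3053 220.5082]
 [268.7111 222.6437]
 [237.2662 228.6182]]
[[308.6  213.85]
 [305.1  234.85]
 [308.85 236.1 ]
 [311.6  232.1 ]
 [311.35 236.35]
 [319.6  238.35]
 [321.85 234.6 ]
 [322.1  238.85]
 [327.6  240.85]
 [332.35 237.1 ]
 [331.85 241.1 ]
 [337.1  242.85]
 [341.35 220.85]]
```

```bash
python3 - <<'E'
from h import *
from scipy.spatial.transform import Rotation as R
np.set_printoptions(precision=4,suppress=True)
a,e1=tri((308.7,213.3),(268.8,222.7)); b,e2=tri((342.0,220.3),(237.2,228.7))
print(a,e1,b,e2,(a+b)/2,np.linalg.norm(a-b),np.degrees(np.arctan2(*(b-a)[1::-1])))
st=robot.sense(); M=R.from_rotvec(st["ee_rot"]).as_matrix(); print(M)
E
```

```text
[ 0.506  -0.0365  0.0892] 0.0007271960256262254 [0.492  0.0412 0.0908] 0.00045142843764596914 [0.499  0.0024 0.09  ] 0.07904488977067047 100.20894001709523
[[ 0.9257  0.3782 -0.    ]
 [ 0.3782 -0.9257  0.0001]
 [ 0.     -0.0001 -1.    ]]
```

```bash
cat >> h.py <<'E'
from scipy.spatial.transform import Rotation as R
np.set_printoptions(precision=4,suppress=True)
def tool(yaw,lean=0):  # y along plate/lid +x, z down (tilted by lean)
    a,l=np.radians(yaw),np.radians(lean); u=np.array([np.cos(a),np.sin(a),0]); z=np.array([0,0,1.])
    y=np.cos(l)*u+np.sin(l)*z; d=np.sin(l)*u-np.cos(l)*z
    return np.c_[np.cross(y,d),y,d]
def cur():
    st=robot.sense(); return np.array(st["position"]),R.from_rotvec(st["ee_rot"]).as_matrix(),st
def plan(p,Rt=None):
    c,M,st=cur(); Rt=M if Rt is None else Rt
    rv=R.from_matrix(M.T@Rt).as_rotvec(); dp=(np.array(p)-c)*1000
    print("t",round(st["t"],2),"pos",c,"turn",rv,"deg",np.degrees(np.linalg.norm(rv)).round(1),"slide_now",M.T@dp,"slide_after_turn",Rt.T@dp,"| F",st["wrist_force"],"op",round(st["opening"],3),"gf",st["gripper_force"])
E
python3 - <<'E'
from h import *
plan([.461,-.004,.23],tool(10.1,30)); plan([.461,-.004,.23],tool(10.1))
E
```

```text
t 0.5 pos [ 0.1985 -0.486   0.2557] turn [-0.4398  0.3552 -1.3261] deg 82.6 slide_now [ 425.2634 -346.9483   25.7359] slide_after_turn [428.5033 284.1552 193.7144] | F [ 0.5355 -0.8612 -0.1122] op 1.003 gf 0.0
t 0.5 pos [ 0.1985 -0.486   0.2557] turn [-0.0001 -0.0001 -1.3593] deg 77.9 slide_now [ 425.2634 -346.9483   25.7359] slide_after_turn [428.5033 342.9428  25.684 ] | F [ 0.5355 -0.8612 -0.1122] op 1.003 gf 0.0
```

Request:
apply_moves(
  motion=[
    {"slide": [42.5, -34.7, 1.5], "claw": 0.4},
    {"slide": [42.5, -34.7, 1.5], "claw": 0.4},
    {"slide": [42.5, -34.7, 1.5], "claw": 0.4},
    {"slide": [42.5, -34.7, 1.5], "claw": 0.4},
    {"slide": [42.5, -34.7, 1.5], "claw": 0.4},
    {"slide": [42.5, -34.7, 1.5], "claw": 0.4},
    {"slide": [42.5, -34.7, 1.5], "claw": 0.4},
    {"slide": [42.5, -34.7, 1.5], "claw": 0.4},
    {"slide": [42.5, -34.7, 1.5], "claw": 0.4},
    {"slide": [42.5, -34.7, 1.5], "claw": 0.4},
  ],
)

```text
validation failed for argument at $.mo...
```

Request:
apply_moves(
  motion=[
    {"angular": [0, 0, -0.17], "claw": 0.4},
    {"angular": [0, 0, -0.17], "claw": 0.4},
    {"angular": [0, 0, -0.17], "claw": 0.4},
    {"angular": [0, 0, -0.17], "claw": 0.4},
    {"angular": [0, 0, -0.17], "claw": 0.4},
    {"angular": [0, 0, -0.17], "claw": 0.4},
    {"angular": [0, 0, -0.17], "claw": 0.4},
    {"angular": [0, 0, -0.17], "claw": 0.4},
  ],
)

```text
validation failed for argument at $.mo...
```

```bash
python3 - <<'E'
from h import *
plan([.461,-.004,.1625],tool(10.1,30))
E
```

```text
t 0.5 pos [ 0.1985 -0.486   0.2557] turn [-0.4398  0.3552 -1.3261] deg 82.6 slide_now [ 425.2611 -346.9412   93.2359] slide_after_turn [428.5033 250.4052 252.1711] | F [ 0.5355 -0.8612 -0.1122] op 1.003 gf 0.0
```

Request:
apply_moves(
  motion=[
    {"angular": [0, 0, 0], "slide": [42.5, -34.7, 1.5], "claw": 0.4},
    {"angular": [0, 0, 0], "slide": [42.5, -34.7, 1.5], "claw": 0.4},
    {"angular": [0, 0, 0], "slide": [42.5, -34.7, 1.5], "claw": 0.4},
    {"angular": [0, 0, 0], "slide": [42.5, -34.7, 1.5], "claw": 0.4},
    {"angular": [0, 0, 0], "slide": [42.5, -34.7, 1.5], "claw": 0.4},
    {"angular": [0, 0, 0], "slide": [42.5, -34.7, 1.5], "claw": 0.4},
    {"angular": [0, 0, 0], "slide": [42.5, -34.7, 1.5], "claw": 0.4},
    {"angular": [0, 0, 0], "slide": [42.5, -34.7, 1.5], "claw": 0.4},
    {"angular": [0, 0, 0], "slide": [42.5, -34.7, 1.5], "claw": 0.4},
    {"angular": [0, 0, 0], "slide": [42.5, -34.7, 1.5], "claw": 0.4},
  ],
)

```text
t: 1.75
position: [0.4614, -0.0023, 0.2409]
ee_rot: [3.082, 0.605, 0.001]
wrist_force: [1.2, -1.3, 0.4]
opening: 0.399
gripper_force: 0.0
```

Request:
apply_moves(
  motion=[
    {"angular": [0, 0, -0.17], "slide": [0, 0, 0], "claw": 0.4},
    {"angular": [0, 0, -0.17], "slide": [0, 0, 0], "claw": 0.4},
    {"angular": [0, 0, -0.17], "slide": [0, 0, 0], "claw": 0.4},
    {"angular": [0, 0, -0.17], "slide": [0, 0, 0], "claw": 0.4},
    {"angular": [0, 0, -0.17], "slide": [0, 0, 0], "claw": 0.4},
    {"angular": [0, 0, -0.17], "slide": [0, 0, 0], "claw": 0.4},
    {"angular": [0, 0, -0.17], "slide": [0, 0, 0], "claw": 0.4},
    {"angular": [0, 0, -0.17], "slide": [0, 0, 0], "claw": 0.4},
  ],
)

```text
t: 2.75
position: [0.4607, -0.0041, 0.2408]
ee_rot: [2.01, 2.415, 0.0]
wrist_force: [-0.3, 0.1, 0.0]
opening: 0.4
gripper_force: 0.0
```

```bash
python3 - <<'E'
from h import *
plan([.461,-.004,.1625],tool(10.1,30))
E
```

```text
t 2.75 pos [ 0.4607 -0.0041  0.2408] turn [-0.5235 -0.0016  0.0062] deg 30.0 slide_now [ 0.0331  0.2771 78.2796] slide_after_turn [  0.0317 -38.895   67.9334] | F [-0.3321  0.0815  0.0342] op 0.4 gf 0.0
```

Request:
apply_moves(
  motion=[
    {"angular": [-0.175, 0, 0.002], "slide": [0, 0, 0], "claw": 0.4},
    {"angular": [-0.175, 0, 0.002], "slide": [0, 0, 0], "claw": 0.4},
    {"angular": [-0.174, 0, 0.002], "slide": [0, 0, 0], "claw": 0.4},
    {"angular": [0, 0, 0], "slide": [0, -13, 22.5], "claw": 0.4},
    {"angular": [0, 0, 0], "slide": [0, -13, 22.5], "claw": 0.4},
    {"angular": [0, 0, 0], "slide": [0, -12.9, 22.9], "claw": 0.4},
    {"angular": [0, 0, 0], "slide": [0, 0, 0], "claw": 0.4},
  ],
)

```text
t: 3.62
position: [0.4604, -0.0036, 0.1613]
ee_rot: [1.774, 2.105, 0.565]
wrist_force: [0.2, 0.4, 0.7]
opening: 0.392
gripper_force: 0.0
```

```bash
python3 - <<'E'
from h import *
plan([.5104,.0045,.0759],tool(10.1,30))
ims=[cams.capture("top"),cams.capture("scene")]
c=lambda im,x,y:cv2.resize(im[y:y+150,x:x+100],(400,600),interpolation=cv2.INTER_CUBIC)
m=np.hstack([c(ims[0],205,150),c(ims[1],275,140)]); cv2.imwrite("pics/g1.png",np.clip(m[:,:,::-1]*1.5,0,255).astype(np.uint8))
E
```

```text
t 3.62 pos [ 0.4604 -0.0036  0.1613] turn [-0.0023 -0.0005 -0.0061] deg 0.4 slide_now [-0.7951  1.4026 99.336 ] slide_after_turn [-0.7583  1.1684 99.3393] | F [0.1904 0.3883 0.7347] op 0.392 gf 0.0
```

View pics/g1.png

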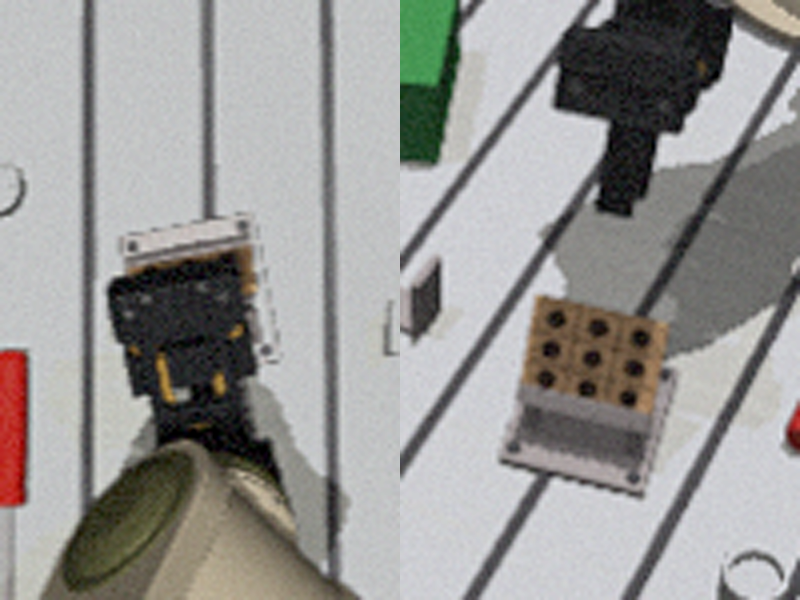

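The tool is tilted parallel to the plate, with the fingertips (scene crop around (615,210)) in line above its middle. I'll advance and pinch.

Request:
apply_moves(
  motion=[
    {"angular": [0, 0, -0.006], "slide": [-0.8, 1.3, 25], "claw": 0.4},
    {"angular": [0, 0, 0], "slide": [0, 0, 25], "claw": 0.4},
    {"angular": [0, 0, 0], "slide": [0, 0, 20], "claw": 0.4},
    {"angular": [0, 0, 0], "slide": [0, 0, 15], "claw": 0.4},
    {"angular": [0, 0, 0], "slide": [0, 0, 10], "claw": 0.4},
    {"angular": [0, 0, 0], "slide": [0, 0, 4], "claw": 0.4},
    {"angular": [0, 0, 0], "slide": [0, 0, 0], "claw": 0.4},
  ],
  squeeze=12,
)

```text
t: 4.6
position: [0.5114, 0.004, 0.0781]
ee_rot: [1.764, 2.107, 0.565]
wrist_force: [-0.3, -0.5, 0.9]
opening: 0.401
gripper_force: 0.0
```

Request:
apply_moves(
  motion=[
    {"angular": [0, 0, 0], "slide": [0, 0, 0], "claw": 0.2},
    {"angular": [0, 0, 0], "slide": [0, 0, 0], "claw": 0.1},
    {"angular": [0, 0, 0], "slide": [0, 0, 0], "claw": 0.0},
    {"angular": [0, 0, 0], "slide": [0, 0, 0], "claw": 0.0},
    {"angular": [0, 0, 0], "slide": [0, 0, 0], "claw": 0.0},
  ],
  squeeze=12,
)

```text
t: 5.22
position: [0.5112, 0.004, 0.0777]
ee_rot: [1.764, 2.107, 0.564]
wrist_force: [-1.4, 0.1, 3.2]
opening: 0.068
gripper_force: 12.0
```

```bash
python3 - <<'E'
from h import *
plan([.49,.0045,.20],tool(10.1,0))
E
```

```text
t 5.22 pos [0.5112 0.004  0.0777] turn [0.5245 0.0017 0.0006] deg 30.1 slide_now [   4.013    43.2766 -116.315 ] slide_after_turn [   4.2289  -20.7951 -122.3431] | F [-1.3994  0.0596  3.2117] op 0.068 gf 12.000190315302461
```

Request:
apply_moves(
  motion=[
    {"angular": [0, 0, 0], "slide": [0, 0, -5], "claw": 0},
    {"angular": [0, 0, 0], "slide": [0, 0.5, -10], "claw": 0},
    {"angular": [0, 0, 0], "slide": [0, 5, -20], "claw": 0},
    {"angular": [0, 0, 0], "slide": [0, 10, -30], "claw": 0},
    {"angular": [0, 0, 0], "slide": [0, 10, -30], "claw": 0},
    {"angular": [0, 0, 0], "slide": [0, 10, -25], "claw": 0},
    {"angular": [0.175, 0, 0], "slide": [0, 0, 0], "claw": 0},
    {"angular": [0.175, 0, 0], "slide": [0, 0, 0], "claw": 0},
    {"angular": [0.1745, 0.002, 0], "slide": [0, 0, 0], "claw": 0},
    {"angular": [0, 0, 0], "slide": [0, 0, 0], "claw": 0},
  ],
  squeeze=20,
)

```text
t: 6.48
position: [0.4828, -0.0007, 0.1985]
ee_rot: [-2.015, -2.409, 0.001]
wrist_force: [-0.1, -0.4, -0.6]
opening: 0.065
gripper_force: 20.0
```

```bash
python3 - <<'E'
from h import *
plan([.5145,.2598,.17],tool(3.3,0))
E
```

```text
t 6.47 pos [ 0.4828 -0.0007  0.1985] turn [-0.0008 -0.0004  0.1199] deg 6.9 slide_now [250.8138  77.2747  28.5836] slide_after_turn [258.2677  46.6834  28.5383] | F [-0.1195 -0.4069 -0.6398] op 0.065 gf 20.000212616287172
```

Request:
apply_moves(
  motion=[
    {"angular": [0, 0, 0.12], "slide": [0, 0, 0], "claw": 0},
    {"angular": [0, 0, 0], "slide": [20, 3.5, 3], "claw": 0},
    {"angular": [0, 0, 0], "slide": [43, 8, 5], "claw": 0},
    {"angular": [0, 0, 0], "slide": [50, 9, 5], "claw": 0},
    {"angular": [0, 0, 0], "slide": [50, 9, 5], "claw": 0},
    {"angular": [0, 0, 0], "slide": [50, 9, 5], "claw": 0},
    {"angular": [0, 0, 0], "slide": [35, 6, 5], "claw": 0},
    {"angular": [0, 0, 0], "slide": [10, 2.2, 0.5], "claw": 0},
    {"angular": [0, 0, 0], "slide": [0, 0, 0], "claw": 0},
    {"angular": [0, 0, 0], "slide": [0, 0, 0], "claw": 0},
  ],
)

```text
t: 7.72
position: [0.5142, 0.2581, 0.1709]
ee_rot: [-2.159, -2.282, -0.001]
wrist_force: [-0.3, -0.5, 0.2]
opening: 0.065
gripper_force: 20.0
```

```bash
python3 - <<'E'
from h import *
plan([.5145,.2598,.17],tool(3.3,0))
ims=[cams.capture("top"),cams.capture("scene")]
cv2.imwrite("pics/h_s.png",ims[1][:,:,::-1]);cv2.imwrite("pics/h_t.png",ims[0][:,:,::-1])
c=lambda im,x,y:cv2.resize(im[y:y+150,x:x+100],(400,600),interpolation=cv2.INTER_CUBIC)
m=np.hstack([c(ims[0],100,140),c(ims[1],375,170)]); cv2.imwrite("pics/g2.png",np.clip(m[:,:,::-1]*1.5,0,255).astype(np.uint8))
E
```

```text
t 7.72 pos [0.5142 0.2581 0.1709] turn [ 0.0001 -0.0007 -0.0023] deg 0.1 slide_now [1.6746 0.362  0.9262] slide_after_turn [1.6744 0.3659 0.925 ] | F [-0.323  -0.4608  0.2218] op 0.065 gf 19.999873135238886
```

View pics/g2.png

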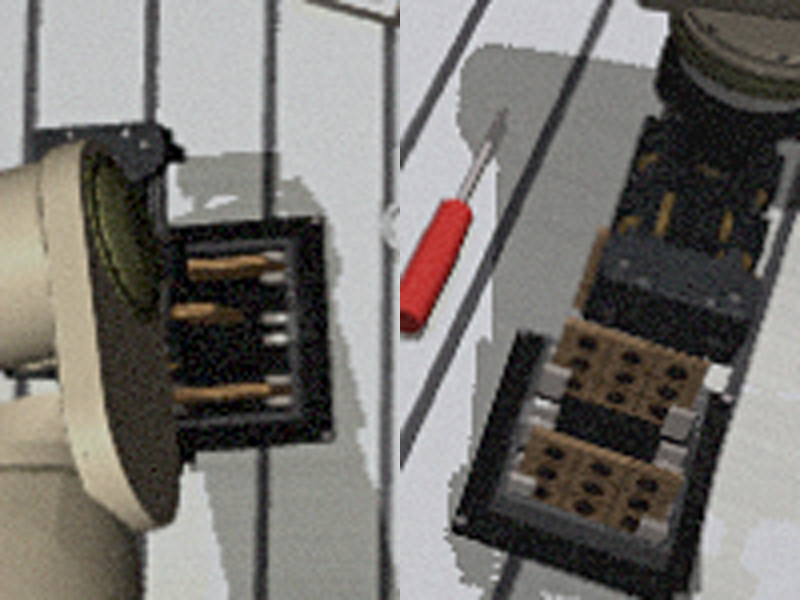

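The top crop shows the held plate's end at about (240,312), just above the empty slot. In the scene crop the plate is behind the gripper and the case is clear. Now I'll measure the held plate against the case in the top view.

```bash
python3 - <<'E'
from h import *
t=cv2.imread("pics/h_t.png")[:,:,::-1].copy()
for a,b,k in rects(t,(140,195,45,55),(5,60,55),(28,255,255),8)[:4]:
    P=np.array([onz("top",q,.189) for q in b]);Q=np.array([onz("top",q,.07) for q in b]); print(round(a),b.round(1).tolist());print("z.189",P[:,:2].tolist());print("z.07",Q[:,:2].tolist())
c,M,_=cur(); print(c, [proj("top",c+M@np.array([-.04,yy,-.018])) for yy in (-.003,.003)], proj("top",[.5140+.04*np.sin(np.radians(3.3)),.2594-.04,.035]))
E
```

```text
58 [[143.0, 236.4], [167.6, 234.8], [167.8, 238.2], [143.3, 239.9]]
z.189 [[0.4720409950894902, 0.23997048860021458], [0.47494933733728406, 0.18578240494189907], [0.4673168813850907, 0.1851422227476981], [0.464418823185509, 0.23928341427926353]]
z.07 [[0.4772637800478518, 0.2764850853380763], [0.4805141739439264, 0.21592391290502605], [0.47198406086734945, 0.21520843854915023], [0.46874516053175963, 0.2757172038479721]]
45 [[146.3, 204.4], [166.5, 203.0], [166.7, 206.1], [146.5, 207.5]]
z.189 [[0.5433849309035517, 0.23423996162330885], [0.5459993048039291, 0.18919393028654885], [0.5390900521191935, 0.1886046748966036], [0.5364834206890225, 0.23361725005242245]]
z.07 [[0.5569985133543841, 0.27008058809530694], [0.5599203651324165, 0.21973666952435617], [0.5521985116366881, 0.2190781115007398], [0.5492853129248203, 0.2693846390918638]]
29 [[142.5, 215.6], [153.3, 215.0], [153.5, 218.4], [142.7, 219.0]]
z.189 [[0.5183271914519696, 0.24219095057318407], [0.5194266373997993, 0.21821600919858175], [0.5118464352342494, 0.2176269005586594], [0.5107513168092427, 0.2415818749761468]]
z.07 [[0.528993720099865, 0.27896669700151805], [0.530222472458911, 0.2521720502704235], [0.5217507587640717, 0.25151365625617683], [0.5205268428900645, 0.2782859877059186]]
[0.5143 0.2583 0.171 ] [array([153.2645, 217.6368]), array([153.1674, 214.9612])] [169.8722 221.4257]
```

Request:
apply_moves(
  motion=[
    {"angular": [0, 0, -0.002], "slide": [1.5, 0.8, 10], "claw": 0},
    {"angular": [0, 0, 0], "slide": [0, 0, 25], "claw": 0},
    {"angular": [0, 0, 0], "slide": [0, 0, 25], "claw": 0},
    {"angular": [0, 0, 0], "slide": [0, 0, 18], "claw": 0},
    {"angular": [0, 0, 0], "slide": [0, 0, 8], "claw": 0},
    {"angular": [0, 0, 0], "slide": [0, 0, 0], "claw": 0},
  ],
)

```text
t: 8.57
position: [0.5148, 0.2608, 0.0843]
ee_rot: [-2.155, -2.285, 0.001]
wrist_force: [-0.7, -0.1, 0.2]
opening: 0.063
gripper_force: 20.0
```

```bash
python3 - <<'E'
from h import *
plan([.515,.2598,.054],tool(3.3,0))
E
```

```text
t 8.57 pos [0.5148 0.2608 0.0843] turn [-0.0012 -0.0003  0.0009] deg 0.1 slide_now [-0.9993  0.2057 30.3367] slide_after_turn [-0.9887  0.1717 30.3372] | F [-0.686  -0.149   0.1975] op 0.063 gf 19.999963017180562
```

Request:
apply_moves(
  motion=[
    {"angular": [0, 0, 0], "slide": [-0.8, 0.2, 5], "claw": 0},
    {"angular": [0, 0, 0], "slide": [0, 0, 5], "claw": 0},
    {"angular": [0, 0, 0], "slide": [0, 0, 4], "claw": 0},
    {"angular": [0, 0, 0], "slide": [0, 0, 4], "claw": 0},
    {"angular": [0, 0, 0], "slide": [0, 0, 3], "claw": 0},
    {"angular": [0, 0, 0], "slide": [0, 0, 0], "claw": 0},
  ],
)

```text
t: 9.32
position: [0.515, 0.2601, 0.0634]
ee_rot: [-2.155, -2.285, 0.001]
wrist_force: [0.3, 0.9, -0.3]
opening: 0.069
gripper_force: 20.0
```

Request:
apply_moves(
  motion=[
    {"angular": [0, 0, 0], "slide": [0, 0, 3], "claw": 0},
    {"angular": [0, 0, 0], "slide": [0, 0, 3], "claw": 0},
    {"angular": [0, 0, 0], "slide": [0, 0, 2], "claw": 0},
    {"angular": [0, 0, 0], "slide": [0, 0, 1], "claw": 0},
    {"angular": [0, 0, 0], "slide": [0, 0, 0], "claw": 0},
  ],
)

```text
t: 9.95
position: [0.515, 0.2601, 0.0546]
ee_rot: [-2.155, -2.285, 0.0]
wrist_force: [0.1, 0.3, -1.6]
opening: 0.067
gripper_force: 20.0
```

Request:
apply_moves(
  motion=[
    {"angular": [0, 0, 0], "slide": [0, 0, 0.8], "claw": 0},
    {"angular": [0, 0, 0], "slide": [0, 0, 0.8], "claw": 0},
    {"angular": [0, 0, 0], "slide": [0, 0, 0], "claw": 0},
  ],
)

```text
t: 10.32
position: [0.515, 0.2602, 0.053]
ee_rot: [-2.155, -2.285, 0.0]
wrist_force: [-0.1, -0.4, -0.3]
opening: 0.067
gripper_force: 20.0
```

Request:
apply_moves(
  motion=[
    {"angular": [0, 0, 0], "slide": [0, 0, 0.8], "claw": 0},
    {"angular": [0, 0, 0], "slide": [0, 0, 0.8], "claw": 0},
    {"angular": [0, 0, 0], "slide": [0, 0, 0], "claw": 0},
  ],
)

```text
t: 10.7
position: [0.5151, 0.2602, 0.0518]
ee_rot: [-2.155, -2.285, -0.0]
wrist_force: [-0.0, 0.5, 3.0]
opening: 0.066
gripper_force: 20.0
```

Request:
apply_moves(
  motion=[
    {"angular": [0, 0, 0], "slide": [0, 0, 0], "claw": 0.1},
    {"angular": [0, 0, 0], "slide": [0, 0, 0], "claw": 0.15},
    {"angular": [0, 0, 0], "slide": [0, 0, 0], "claw": 0.2},
    {"angular": [0, 0, 0], "slide": [0, 0, 0], "claw": 0.2},
    {"angular": [0, 0, 0], "slide": [0, 0, -15], "claw": 0.2},
    {"angular": [0, 0, 0], "slide": [0, 0, -35], "claw": 0.2},
    {"angular": [0, 0, 0], "slide": [0, 0, -55], "claw": 0.2},
    {"angular": [0, 0, 0], "slide": [0, 0, -60], "claw": 0.2},
    {"angular": [0, 0, 0], "slide": [0, 0, -60], "claw": 0.2},
    {"angular": [0, 0, 0], "slide": [0, 0, 0], "claw": 0.4},
  ],
)

```text
t: 11.95
position: [0.5162, 0.2604, 0.2823]
ee_rot: [2.152, 2.282, 0.013]
wrist_force: [1.0, 1.0, -0.8]
opening: 0.291
gripper_force: 0.0
```

```bash
python3 - <<'E'
from h import *
plan([.550,-.293,.26],tool(-15.2,0))
s=cams.capture("scene"); cv2.imwrite("pics/p_s.png",s[:,:,::-1])
for a,b,k in rects(s,(370,240,100,75),(8,70,110),(28,255,255)):
    P=np.array([onz("scene",q,.07) for q in b]); print(round(a),b.round(1).tolist(),P[:,:2].mean(0),np.linalg.norm(P[1]-P[0]),np.linalg.norm(P[2]-P[1]))
E
```

```text
t 11.95 pos [0.5162 0.2604 0.2823] turn [ 0.0089 -0.0041  0.3241] deg 18.6 slide_now [-554.4948    1.0255   20.8566] slide_after_turn [-525.1845  177.7237   22.2713] | F [ 0.9813  1.0462 -0.7682] op 0.291 gf 0.0
```

Request:
apply_moves(
  motion=[
    {"angular": [0, 0, 0.032], "slide": [-40, 0, 0], "claw": 0.4},
    {"angular": [0, 0, 0], "slide": [-57, 1, 2], "claw": 0.4},
    {"angular": [0, 0, 0], "slide": [-57, 1, 2], "claw": 0.4},
    {"angular": [0, 0, 0], "slide": [-57, 1, 2], "claw": 0.4},
    {"angular": [0, 0, 0], "slide": [-57, 1, 2], "claw": 0.4},
    {"angular": [0, 0, 0], "slide": [-57, 1, 2], "claw": 0.4},
    {"angular": [0, 0, 0], "slide": [-57, 1, 2], "claw": 0.4},
    {"angular": [0, 0, 0], "slide": [-57, 1, 2], "claw": 0.4},
    {"angular": [0, 0, 0], "slide": [-57, 1, 2], "claw": 0.4},
    {"angular": [0, 0, 0], "slide": [-40, 1, 2], "claw": 0.4},
  ],
)

```text
t: 13.25
position: [0.5389, -0.2775, 0.2566]
ee_rot: [-2.191, -2.247, 0.001]
wrist_force: [-0.3, 0.3, 0.1]
opening: 0.403
gripper_force: 0.0
```

```bash
python3 - <<'E'
from h import *
plan([.550,-.293,.26],tool(-15.2,0))
for n,bx in (("scene",(370,240,100,75)),("top",(112,183,75,75))):
  s=cams.capture(n); cv2.imwrite(f"pics/p_{n}.png",s[:,:,::-1])
  for a,b,k in rects(s,bx,(8,70,100),(28,255,255)):
    P=np.array([onz(n,q,.07) for q in b]); print(n,round(a),b.round(1).tolist(),P[:,:2].mean(0),np.linalg.norm(P[1]-P[0]),np.linalg.norm(P[2]-P[1]))
E
```

```text
t 13.25 pos [ 0.5389 -0.2775  0.2566] turn [-0.003  -0.0017  0.2905] deg 16.6 slide_now [-15.7291  10.6792  -3.4518] slide_after_turn [-12.0159  14.7478  -3.3891] | F [-0.3377  0.326   0.1165] op 0.403 gf 0.0
scene 69 [[407.3, 277.9], [408.1, 275.6], [445.7, 288.2], [444.9, 290.4]] [0.5557 0.263 ] 0.006360839952094639 0.08032753205834842
scene 64 [[412.2, 264.2], [413.0, 262.0], [449.8, 274.2], [449.0, 276.5]] [0.5163 0.2619] 0.0066789626893218905 0.08031241541589762
scene 52 [[416.4, 250.8], [417.1, 248.7], [452.0, 259.9], [451.3, 262.0]] [0.4759 0.2581] 0.00652643326712972 0.07805651700820511
top 60 [[134.8, 237.3], [166.8, 235.3], [167.0, 237.8], [135.0, 239.9]] [0.4742 0.257 ] 0.07914535405260777 0.006309164042283476
top 59 [[133.7, 221.1], [165.8, 218.8], [166.0, 221.4], [133.9, 223.6]] [0.5148 0.2603] 0.07959123852161806 0.0064263576640095485
top 59 [[133.5, 205.7], [165.8, 203.2], [166.0, 205.6], [133.7, 208.1]] [0.5539 0.2614] 0.08047653303763601 0.006109461228888282
```

```bash
python3 - <<'E'
from h import *
t=cv2.imread("pics/t_avg.png")[:,:,::-1].copy(); s=cv2.imread("pics/s_avg.png")[:,:,::-1].copy()
Rz=R.from_euler("z",-15.2,degrees=True).as_matrix(); o=np.array([.5494,-.2937,0])
for n,bx in (("top",(355,190,40,30)),("scene",(185,165,45,40))):
    for a,b,k in rects(t if n=="top" else s,bx,(0,0,0),(179,255,40))[:1]: print(n,a,b.round(1).tolist(), ((cv2.approxPolyDP(k,5,True)[:,0]+.5)/4-.5+bx[:2]).round(1).tolist())
    for z in (.13,.102): print(z,[proj(n,o+Rz@np.array([x*.006,y*.014,z])).round(1).tolist() for x,y in ((1,1),(1,-1),(-1,-1),(-1,1))])
E
```

```text
top 87.9375 [[367.2, 204.8], [369.0, 197.8], [382.7, 201.2], [381.0, 208.3]] [[369.1, 199.4], [368.1, 204.9], [380.4, 207.1], [382.1, 201.4]]
0.13 [[371.9, 197.8], [383.5, 200.8], [382.3, 205.6], [370.7, 202.7]]
0.102 [[369.6, 199.3], [380.9, 202.1], [379.8, 206.9], [368.5, 204.0]]
scene 117.9375 [[196.2, 181.1], [202.7, 173.4], [215.5, 184.2], [209.0, 191.9]] [[203.4, 174.1], [200.1, 176.6], [201.1, 185.1], [209.1, 190.4], [212.4, 187.9], [210.4, 180.4]]
0.13 [[207.4, 181.5], [199.9, 176.1], [203.7, 173.7], [211.2, 179.0]]
0.102 [[208.9, 189.8], [201.5, 184.5], [205.2, 182.0], [212.6, 187.3]]
```

Request:
apply_moves(
  motion=[
    {"angular": [-0.003, -0.001, 0.145], "slide": [-8, 5, 0], "claw": 0.4},
    {"angular": [0, -0.001, 0.145], "slide": [-5, 7, 0], "claw": 0.4},
    {"angular": [0, 0, 0], "slide": [0, 0, 30], "claw": 0.4},
    {"angular": [0, 0, 0], "slide": [0, 0, 40], "claw": 0.4},
    {"angular": [0, 0, 0], "slide": [0, 0, 25], "claw": 0.4},
    {"angular": [0, 0, 0], "slide": [0, 0, 0], "claw": 0.4},
    {"angular": [0, 0, 0], "slide": [0, 0, 0], "claw": 0.4},
  ],
  squeeze=40,
)

```text
t: 14.22
position: [0.5518, -0.289, 0.1643]
ee_rot: [2.49, 1.909, 0.002]
wrist_force: [0.8, -0.4, 0.5]
opening: 0.402
gripper_force: 0.0
```

```bash
python3 - <<'E'
from h import *
plan([.549,-.2935,.1205],tool(-15.2,0))
E
```

```text
t 14.22 pos [ 0.5518 -0.289   0.1643] turn [0.0036 0.0014 0.0024] deg 0.3 slide_now [-5.0397 -1.7151 43.7904] slide_after_turn [-5.1061 -1.5452 43.789 ] | F [ 0.8342 -0.3893  0.493 ] op 0.402 gf 0.0
```

Request:
apply_moves(
  motion=[
    {"angular": [0.003, 0.001, 0.002], "slide": [-5, -1.6, 5], "claw": 0.4},
    {"angular": [0, 0, 0], "slide": [0, 0, 20], "claw": 0.4},
    {"angular": [0, 0, 0], "slide": [0, 0, 12], "claw": 0.35},
    {"angular": [0, 0, 0], "slide": [0, 0, 5], "claw": 0.3},
    {"angular": [0, 0, 0], "slide": [0, 0, 1.5], "claw": 0.3},
    {"angular": [0, 0, 0], "slide": [0, 0, 0], "claw": 0.25},
  ],
)

```text
t: 14.98
position: [0.5488, -0.2938, 0.1202]
ee_rot: [2.495, 1.908, -0.0]
wrist_force: [-1.4, 0.6, -0.2]
opening: 0.253
gripper_force: 0.0
```

```bash
python3 - <<'E'
from h import *
plan([.549,-.2935,.1205],tool(-15.2,0))
ims=[cams.capture("top"),cams.capture("scene")]
c=lambda im,x,y:cv2.resize(im[y:y+150,x:x+100],(400,600),interpolation=cv2.INTER_CUBIC)
m=np.hstack([c(ims[0],330,140),c(ims[1],165,105)]); cv2.imwrite("pics/g3.png",np.clip(m[:,:,::-1]*1.5,0,255).astype(np.uint8))
E
```

```text
t 14.97 pos [ 0.5488 -0.2938  0.1202] turn [0.0003 0.0004 0.    ] deg 0.0 slide_now [ 0.3415  0.0714 -0.3031] slide_after_turn [ 0.3416  0.0713 -0.303 ] | F [-1.4399  0.633  -0.1871] op 0.253 gf 0.0
```

View pics/g3.png

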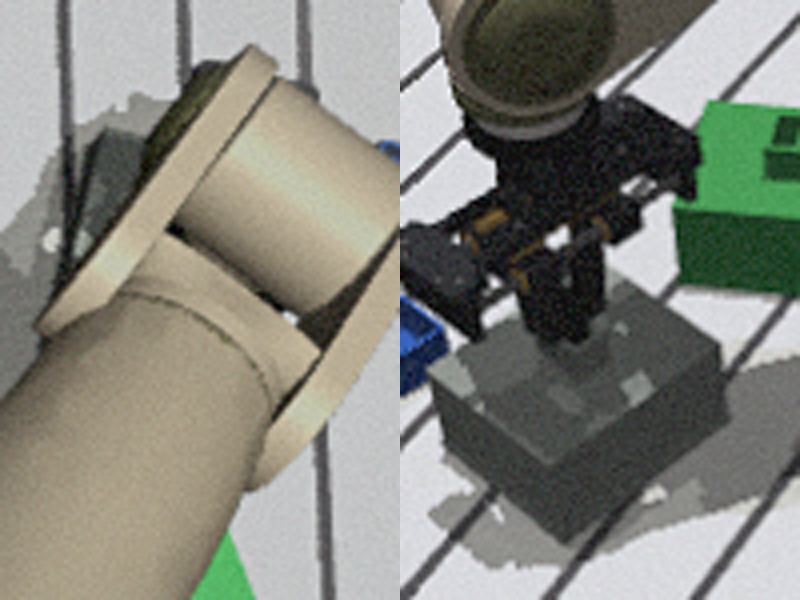

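The scene crop shows the fingers astride the tab at about (555,320), just above the neck, and the body is clear of everything. I'll close now.

Request:
apply_moves(
  motion=[
    {"angular": [0, 0, 0], "slide": [0, 0, 0], "claw": 0.18},
    {"angular": [0, 0, 0], "slide": [0, 0, 0], "claw": 0.12},
    {"angular": [0, 0, 0], "slide": [0, 0, 0], "claw": 0.05},
    {"angular": [0, 0, 0], "slide": [0, 0, 0], "claw": 0.0},
    {"angular": [0, 0, 0], "slide": [0, 0, 0], "claw": 0.0},
    {"angular": [0, 0, 0], "slide": [0, 0, 0], "claw": 0.0},
  ],
  squeeze=45,
)

```text
t: 15.82
position: [0.5489, -0.2938, 0.12]
ee_rot: [2.495, 1.908, 0.0]
wrist_force: [4.2, -0.9, 0.8]
opening: 0.132
gripper_force: 45.0
```

Request:
apply_moves(
  motion=[
    {"angular": [0, 0, 0], "slide": [0, 0, -2], "claw": 0},
    {"angular": [0, 0, 0], "slide": [0, 0, -5], "claw": 0},
    {"angular": [0, 0, 0], "slide": [0, 0, -10], "claw": 0},
    {"angular": [0, 0, 0], "slide": [0, 0, -20], "claw": 0},
    {"angular": [0, 0, 0], "slide": [0, 0, -30], "claw": 0},
    {"angular": [0, 0, 0], "slide": [0, 0, -30], "claw": 0},
    {"angular": [0, 0, 0], "slide": [0, 0, -20], "claw": 0},
    {"angular": [0, 0, 0], "slide": [0, 0, -8], "claw": 0},
    {"angular": [0, 0, 0], "slide": [0, 0, 0], "claw": 0},
  ],
)

```text
t: 16.95
position: [0.5487, -0.2937, 0.2448]
ee_rot: [-2.496, -1.908, 0.0]
wrist_force: [-0.2, 0.1, -4.2]
opening: 0.133
gripper_force: 45.0
```

```bash
python3 - <<'E'
from h import *
plan([.515,.2598,.245],tool(3.3,0))
E
```

```text
t 16.95 pos [ 0.5487 -0.2937  0.2448] turn [-0.0004  0.     -0.323 ] deg 18.5 slide_now [ 525.274  -177.6388   -0.2247] slide_after_turn [554.4955  -1.7395  -0.2436] | F [-0.204   0.1366 -4.1718] op 0.133 gf 44.99438018538058
```

Request:
apply_moves(
  motion=[
    {"angular": [0, 0, -0.04], "slide": [0, 0, 0], "claw": 0},
    {"angular": [0, 0, -0.08], "slide": [0, 0, 0], "claw": 0},
    {"angular": [0, 0, -0.08], "slide": [0, 0, 0], "claw": 0},
    {"angular": [0, 0, -0.08], "slide": [0, 0, 0], "claw": 0},
    {"angular": [0, 0, -0.043], "slide": [0, 0, 0], "claw": 0},
    {"angular": [0, 0, 0], "slide": [10, 0, 0], "claw": 0},
    {"angular": [0, 0, 0], "slide": [20, 0, 0], "claw": 0},
    {"angular": [0, 0, 0], "slide": [30, 0, 0], "claw": 0},
    {"angular": [0, 0, 0], "slide": [40, -0.5, 0], "claw": 0},
    {"angular": [0, 0, 0], "slide": [40, -0.5, 0], "claw": 0},
  ],
)

```text
t: 18.2
position: [0.5391, -0.1514, 0.2447]
ee_rot: [-2.156, -2.284, 0.0]
wrist_force: [1.1, -0.2, -4.7]
opening: 0.128
gripper_force: 45.0
```

Request:
apply_moves(
  motion=[
    {"angular": [0, 0, 0], "slide": [45, 0, 0], "claw": 0},
    {"angular": [0, 0, 0], "slide": [45, 0, 0], "claw": 0},
    {"angular": [0, 0, 0], "slide": [45, 0, 0], "claw": 0},
    {"angular": [0, 0, 0], "slide": [45, 0, 0], "claw": 0},
    {"angular": [0, 0, 0], "slide": [45, 0, 0], "claw": 0},
    {"angular": [0, 0, 0], "slide": [45, 0, 0], "claw": 0},
    {"angular": [0, 0, 0], "slide": [45, 0, 0], "claw": 0},
    {"angular": [0, 0, 0], "slide": [40, 0, 0], "claw": 0},
    {"angular": [0, 0, 0], "slide": [30, 0, 0], "claw": 0},
    {"angular": [0, 0, 0], "slide": [15, 0, 0], "claw": 0},
  ],
)

```text
t: 19.45
position: [0.5153, 0.2473, 0.2447]
ee_rot: [-2.154, -2.286, 0.001]
wrist_force: [-0.3, -0.6, -3.9]
opening: 0.135
gripper_force: 45.0
```

Request:
apply_moves(
  motion=[
    {"angular": [0, 0, 0], "slide": [8, 0, 0], "claw": 0},
    {"angular": [0, 0, 0], "slide": [0, 0, 0], "claw": 0},
    {"angular": [0, 0, 0], "slide": [0, 0, 0], "claw": 0},
  ],
)

```text
t: 19.82
position: [0.5163, 0.2526, 0.2448]
ee_rot: [-2.158, -2.283, 0.001]
wrist_force: [-0.5, 0.1, -4.6]
opening: 0.131
gripper_force: 45.0
```

```bash
python3 - <<'E'
from h import *
plan([.5145,.2592,.20],tool(3.3,0))
ims=[cams.capture("top"),cams.capture("scene")]
for a,n in zip(ims,"ts"): cv2.imwrite(f"pics/k_{n}.png",a[:,:,::-1])
c=lambda im,x,y:cv2.resize(im[y:y+150,x:x+100],(400,600),interpolation=cv2.INTER_CUBIC)
m=np.hstack([c(ims[0],100,140),c(ims[1],375,170)]); cv2.imwrite("pics/g4.png",np.clip(m[:,:,::-1]*1.5,0,255).astype(np.uint8))
E
```

```text
t 19.82 pos [0.5163 0.2526 0.2448] turn [-0.0005  0.0002 -0.001 ] deg 0.1 slide_now [ 6.7465 -1.392  44.7899] slide_after_turn [ 6.7407 -1.4087 44.7902] | F [-0.4601  0.0544 -4.6275] op 0.131 gf 44.994419971480966
```

View pics/g4.png

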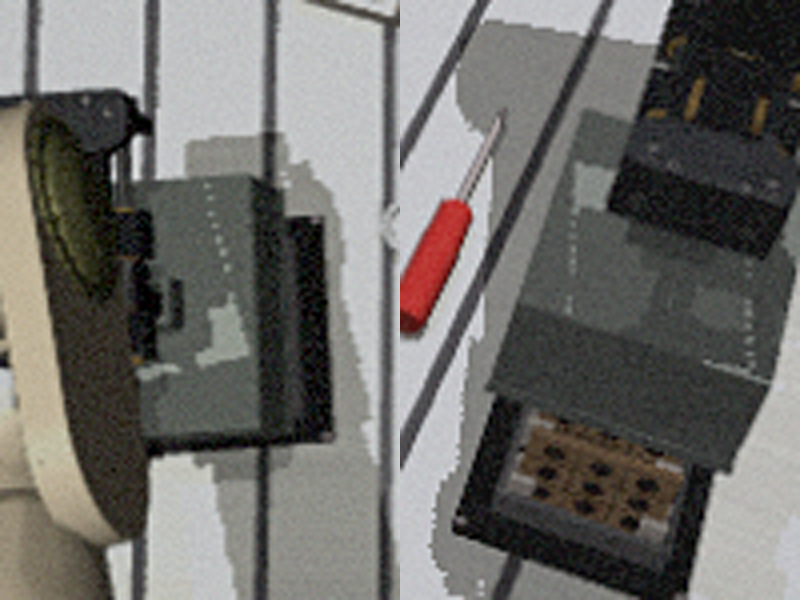

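The lids hang level over the case; the top crop shows the outer lid's right edge running from (250,180) to (258,432). I'll check its offset to the TCP before lowering.

```bash
python3 - <<'E'
from h import *
c,M,_=cur(); 
for a,b in ((.071,-.06),(-.071,-.06)): print("top face corner pred",proj("top",c+M@np.array([b,a,c[2]*0+.2448-.2006])))
a=onz("top",(162.3,184.8),.2006);b=onz("top",(164.5,247.8),.2006);print(a,b,np.linalg.norm(a-b),np.degrees(np.arctan2(*(a-b)[1::-1])),(M.T@((a+b)/2-c))*1000)
plan([.5144,.2593,.20],tool(3.3,0))
E
```

```text
top face corner pred [162.0936 182.5488]
top face corner pred [164.6585 246.5381]
[0.5855 0.1962 0.2006] [0.4461 0.189  0.2006] 0.1396279660986448 2.948691767644616 [-59.8968  -3.9069  44.2105]
t 19.93 pos [0.5163 0.2526 0.2448] turn [-0.0005  0.     -0.001 ] deg 0.1 slide_now [ 6.7573 -1.5107 44.8074] slide_after_turn [ 6.7575 -1.5257 44.8069] | F [ 0.2458  1.0359 -4.2416] op 0.126 gf 44.99431874603033
```

Request:
apply_moves(
  motion=[
    {"angular": [0, 0, -0.001], "slide": [3, -0.8, 5], "claw": 0},
    {"angular": [0, 0, 0], "slide": [3.5, -0.7, 10], "claw": 0},
    {"angular": [0, 0, 0], "slide": [0, 0, 20], "claw": 0},
    {"angular": [0, 0, 0], "slide": [0, 0, 20], "claw": 0},
    {"angular": [0, 0, 0], "slide": [0, 0, 15], "claw": 0},
    {"angular": [0, 0, 0], "slide": [0, 0, 10], "claw": 0},
    {"angular": [0, 0, 0], "slide": [0, 0, 7], "claw": 0},
    {"angular": [0, 0, 0], "slide": [0, 0, 0], "claw": 0},
    {"angular": [0, 0, 0], "slide": [0, 0, 0], "claw": 0},
  ],
)

```text
t: 21.05
position: [0.5145, 0.2598, 0.1583]
ee_rot: [2.155, 2.285, 0.001]
wrist_force: [-0.2, 0.9, -5.0]
opening: 0.131
gripper_force: 45.0
```

```bash
python3 - <<'E'
from h import *
plan([.5144,.2593,.130],tool(3.3,0))
E
```

```text
t 21.05 pos [0.5145 0.2598 0.1583] turn [ 0.0005 -0.0003  0.001 ] deg 0.1 slide_now [-0.5101 -0.1293 28.3164] slide_after_turn [-0.5015 -0.1135 28.3166] | F [-0.2164  0.9233 -4.9637] op 0.131 gf 44.9944123160094
```

Request:
apply_moves(
  motion=[
    {"angular": [0, 0, 0], "slide": [-0.5, 0, 4], "claw": 0},
    {"angular": [0, 0, 0], "slide": [0, 0, 3], "claw": 0},
    {"angular": [0, 0, 0], "slide": [0, 0, 3], "claw": 0},
    {"angular": [0, 0, 0], "slide": [0, 0, 3], "claw": 0},
    {"angular": [0, 0, 0], "slide": [0, 0, 0], "claw": 0},
  ],
)

```text
t: 21.68
position: [0.5141, 0.2592, 0.1445]
ee_rot: [-2.155, -2.285, 0.001]
wrist_force: [0.1, -0.4, -4.0]
opening: 0.133
gripper_force: 45.0
```

Engaged over the wall without contact force.

Request:
apply_moves(
  motion=[
    {"angular": [0, 0, 0], "slide": [0, 0, 4], "claw": 0},
    {"angular": [0, 0, 0], "slide": [0, 0, 4], "claw": 0},
    {"angular": [0, 0, 0], "slide": [0, 0, 3], "claw": 0},
    {"angular": [0, 0, 0], "slide": [0, 0, 1.5], "claw": 0},
    {"angular": [0, 0, 0], "slide": [0, 0, 0], "claw": 0},
  ],
)

```text
t: 22.3
position: [0.5143, 0.2592, 0.1322]
ee_rot: [-2.155, -2.285, 0.001]
wrist_force: [-0.0, -0.7, -3.5]
opening: 0.132
gripper_force: 45.0
```

Request:
apply_moves(
  motion=[
    {"angular": [0, 0, 0], "slide": [0, 0, 0.7], "claw": 0},
    {"angular": [0, 0, 0], "slide": [0, 0, 0.7], "claw": 0},
    {"angular": [0, 0, 0], "slide": [0, 0, 0], "claw": 0},
  ],
)

```text
t: 22.68
position: [0.5142, 0.2593, 0.1309]
ee_rot: [-2.155, -2.285, 0.0]
wrist_force: [-0.6, 0.1, -5.1]
opening: 0.133
gripper_force: 45.0
```

Request:
apply_moves(
  motion=[
    {"angular": [0, 0, 0], "slide": [0, 0, 0.7], "claw": 0},
    {"angular": [0, 0, 0], "slide": [0, 0, 0.5], "claw": 0},
    {"angular": [0, 0, 0], "slide": [0, 0, 0], "claw": 0},
  ],
)

```text
t: 23.05
position: [0.5143, 0.2593, 0.1298]
ee_rot: [-2.155, -2.286, -0.0]
wrist_force: [-0.2, -0.4, -3.8]
opening: 0.134
gripper_force: 45.0
```

Request:
apply_moves(
  motion=[
    {"angular": [0, 0, 0], "slide": [0, 0, 0.4], "claw": 0},
    {"angular": [0, 0, 0], "slide": [0, 0, 0.4], "claw": 0},
    {"angular": [0, 0, 0], "slide": [0, 0, 0], "claw": 0},
  ],
)

```text
t: 23.42
position: [0.5144, 0.2593, 0.1297]
ee_rot: [2.155, 2.286, 0.001]
wrist_force: [-2.5, -0.9, 5.9]
opening: 0.129
gripper_force: 45.0
```

Request:
apply_moves(
  motion=[
    {"angular": [0, 0, 0], "slide": [0, 0, -0.4], "claw": 0.1},
    {"angular": [0, 0, 0], "slide": [0, 0, 0], "claw": 0.2},
    {"angular": [0, 0, 0], "slide": [0, 0, 0], "claw": 0.3},
    {"angular": [0, 0, 0], "slide": [0, 0, 0], "claw": 0.4},
    {"angular": [0, 0, 0], "slide": [0, 0, -10], "claw": 0.5},
    {"angular": [0, 0, 0], "slide": [0, 0, -20], "claw": 0.55},
    {"angular": [0, 0, 0], "slide": [0, 0, -20], "claw": 0.55},
    {"angular": [0, 0, 0], "slide": [0, 0, 0], "claw": 0.55},
  ],
)

```text
t: 24.42
position: [0.5149, 0.2594, 0.1809]
ee_rot: [2.154, 2.285, 0.004]
wrist_force: [-0.4, 0.3, -0.5]
opening: 0.55
gripper_force: 0.0
```

```bash
python3 - <<'E'
from h import *
plan([.5144,.2593,.130],tool(3.3,0))
ims=[cams.capture("top"),cams.capture("scene")]
c=lambda im,x,y:cv2.resize(im[y:y+150,x:x+100],(400,600),interpolation=cv2.INTER_CUBIC)
m=np.hstack([c(ims[0],100,140),c(ims[1],375,170)]); cv2.imwrite("pics/g5.png",np.clip(m[:,:,::-1]*1.5,0,255).astype(np.uint8))
E
```

```text
t 24.43 pos [0.5149 0.2594 0.1809] turn [ 0.0028 -0.0008  0.0011] deg 0.2 slide_now [-0.1512 -0.6249 50.9403] slide_after_turn [-0.1123 -0.4834 50.9419] | F [-0.4365  0.3401 -0.4871] op 0.55 gf 0.0
```

View pics/g5.png

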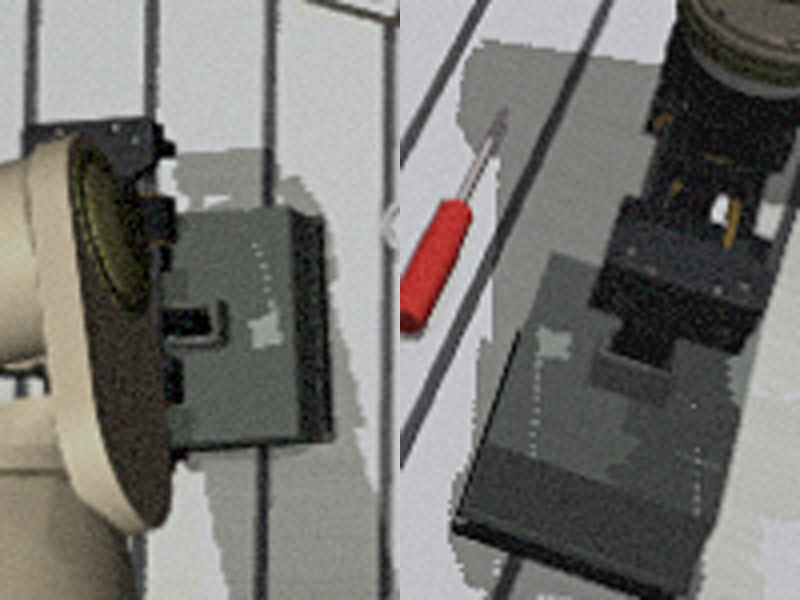

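The lids sit square and flat on the plinth. In the top crop the neck is at about (195,322) with the tab inside, and the gripper is clear above it. Next is the neck.

Request:
apply_moves(
  motion=[
    {"angular": [0.002, -0.001, 0.001], "slide": [0, -0.5, 15], "claw": 0.55},
    {"angular": [0, 0, 0], "slide": [0, 0, 25], "claw": 0.55},
    {"angular": [0, 0, 0], "slide": [0, 0, 20], "claw": 0.55},
    {"angular": [0, 0, 0], "slide": [0, 0, 10], "claw": 0.55},
    {"angular": [0, 0, 0], "slide": [0, 0, 5], "claw": 0.5},
    {"angular": [0, 0, 0], "slide": [0, 0, 0], "claw": 0.45},
  ],
  squeeze=25,
)

```text
t: 25.28
position: [0.5138, 0.2592, 0.1044]
ee_rot: [-2.156, -2.284, 0.003]
wrist_force: [0.6, -0.2, -0.1]
opening: 0.453
gripper_force: 0.0
```

Request:
apply_moves(
  motion=[
    {"angular": [0, 0, 0], "slide": [0, 0, 0], "claw": 0.38},
    {"angular": [0, 0, 0], "slide": [0, 0, 0], "claw": 0.33},
    {"angular": [0, 0, 0], "slide": [0, 0, 0], "claw": 0.28},
    {"angular": [0, 0, 0], "slide": [0, 0, 0], "claw": 0.2},
    {"angular": [0, 0, 0], "slide": [0, 0, 0], "claw": 0.1},
    {"angular": [0, 0, 0], "slide": [0, 0, 0], "claw": 0.1},
  ],
  squeeze=25,
)

```text
t: 26.02
position: [0.5137, 0.2592, 0.1045]
ee_rot: [-2.156, -2.284, 0.003]
wrist_force: [0.3, -0.0, 2.2]
opening: 0.292
gripper_force: 25.0
```

```bash
python3 - <<'E'
from h import *
plan([.5144,.2593,.130],tool(3.3,0)); print(cur()[2]["torque"])
E
```

```text
t 26.02 pos [0.5137 0.2592 0.1045] turn [-0.002   0.0008  0.    ] deg 0.1 slide_now [  0.0549   0.6267 -25.5395] slide_after_turn [  0.0757   0.6789 -25.5381] | F [ 0.2981 -0.0339  2.1894] op 0.292 gf 24.999422568362206
[-0.008  -0.1326  0.0077]
```

Request:
apply_moves(
  motion=[
    {"angular": [-0.002, 0.001, 0], "slide": [0, 0.3, -2], "claw": 0.1},
    {"angular": [0, 0, 0], "slide": [0, 0.3, -5], "claw": 0.1},
    {"angular": [0, 0, 0], "slide": [0, 0, -8], "claw": 0.1},
    {"angular": [0, 0, 0], "slide": [0, 0, -10], "claw": 0.1},
    {"angular": [0, 0, 0], "slide": [0, 0, 0], "claw": 0.1},
  ],
  squeeze=35,
)

```text
t: 26.65
position: [0.5147, 0.2593, 0.1304]
ee_rot: [2.156, 2.284, 0.002]
wrist_force: [0.1, -0.7, -2.9]
opening: 0.294
gripper_force: 35.0
```

```bash
python3 - <<'E'
from h import *
plan([.5144,.2593,.280],tool(3.3,0))
E
```

```text
t 26.65 pos [0.5147 0.2593 0.1304] turn [ 0.0015 -0.0005  0.0001] deg 0.1 slide_now [   0.0674   -0.0367 -149.618 ] slide_after_turn [  -0.0088   -0.2549 -149.6178] | F [ 0.0529 -0.7027 -2.8973] op 0.294 gf 34.99748830217868
```

Only the outer lid's weight (2.4 N expected) is on the wrist, so I'll continue straight up.

Request:
apply_moves(
  motion=[
    {"angular": [0.001, 0, 0], "slide": [0, -0.2, -10], "claw": 0.1},
    {"angular": [0, 0, 0], "slide": [0, 0, -20], "claw": 0.1},
    {"angular": [0, 0, 0], "slide": [0, 0, -25], "claw": 0.1},
    {"angular": [0, 0, 0], "slide": [0, 0, -25], "claw": 0.1},
    {"angular": [0, 0, 0], "slide": [0, 0, -25], "claw": 0.1},
    {"angular": [0, 0, 0], "slide": [0, 0, -25], "claw": 0.1},
    {"angular": [0, 0, 0], "slide": [0, 0, -12], "claw": 0.1},
    {"angular": [0, 0, 0], "slide": [0, 0, -6], "claw": 0.1},
    {"angular": [0, 0, 0], "slide": [0, 0, 0], "claw": 0.1},
    {"angular": [0, 0, 0], "slide": [0, 0, 0], "claw": 0.1},
  ],
)

```text
t: 27.9
position: [0.514, 0.2591, 0.2764]
ee_rot: [-2.155, -2.283, 0.004]
wrist_force: [0.4, -0.4, -2.9]
opening: 0.288
gripper_force: 35.0
```

```bash
python3 - <<'E'
from h import *
plan([.5144,.2593,.280],tool(3.3,0))
ims=[cams.capture("top"),cams.capture("scene")]
c=lambda im,x,y:cv2.resize(im[y:y+180,x:x+120],(400,600),interpolation=cv2.INTER_CUBIC)
m=np.hstack([c(ims[0],90,130),c(ims[1],365,150)]); cv2.imwrite("pics/g6.png",np.clip(m[:,:,::-1]*1.7,0,255).astype(np.uint8))
E
```

```text
t 27.9 pos [0.514  0.2591 0.2764] turn [-0.0029  0.0002  0.    ] deg 0.2 slide_now [ 0.1724  0.3551 -3.5591] slide_after_turn [ 0.1732  0.3653 -3.5581] | F [ 0.4327 -0.3765 -2.8832] op 0.288 gf 34.99746804591268
```

View pics/g6.png

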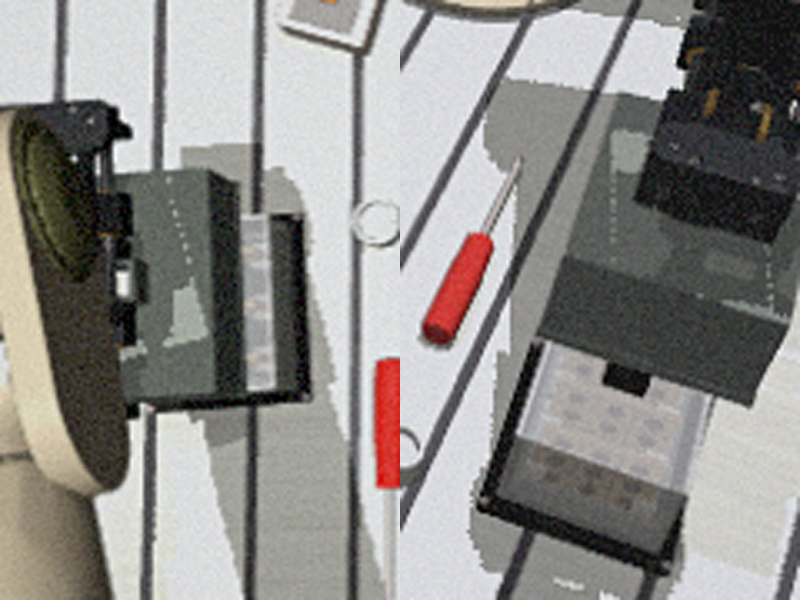

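The outer lid is held level. The clear inner lid with its black tab (scene crop (625,378)) stays seated on the plinth over the plates, and the outer rim is about 45 mm above the tab. I'll let it settle and hand in.

Request:
apply_moves(
  motion=[
    {"angular": [-0.002, 0, 0], "slide": [0, 0, 0], "claw": 0.1},
    {"angular": [0, 0, 0], "slide": [0, 0, 0], "claw": 0.1},
    {"angular": [0, 0, 0], "slide": [0, 0, 0], "claw": 0.1},
    {"angular": [0, 0, 0], "slide": [0, 0, 0], "claw": 0.1},
  ],
)

```text
t: 28.5
position: [0.5142, 0.2592, 0.2773]
ee_rot: [2.156, 2.284, 0.001]
wrist_force: [-0.7, -0.9, -2.4]
opening: 0.29
gripper_force: 35.0
```

```bash
python3 -c "
from h import *
plan([.5144,.2593,.280],tool(3.3,0)); print(robot.sign_off())"
```

```text
t 28.5 pos [0.5142 0.2592 0.2773] turn [ 0.0005 -0.0001  0.    ] deg 0.0 slide_now [ 0.1261  0.1848 -2.7292] slide_after_turn [ 0.1259  0.1834 -2.7293] | F [-0.6764 -0.8732 -2.4431] op 0.29 gf 34.9975787429139
the job is handed in; nothing more can be done
None
```

I handed the job in at 28.5 s: the plate stands in the middle slot, the inner lid is seated on the case, and the arm holds the outer lid level about 45 mm above the inner lid's tab.

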